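# Pin a printer build plate into line on its alignment stand

## Robot

A 6-joint arm with a two-finger parallel gripper is mounted at the origin on the work surface. World frame = base frame: x ahead of the robot, y to its left, z up, the work surface at z = 0. Lengths are in m, angles in rad, forces in N, time in s.
With the tool pointing down it reaches from about 0.35 to 0.8 m from the base axis. Payload 7.3 kg.
Tool frame: the origin (TCP) lies between the finger pads; the fingertips stand 19 mm ahead of it and the grasp point (between the pads) is the TCP (env.tip_extent is the y of the fingertips in the tool frame, in m); y points along the fingers, z is the direction in which the jaws open and shut, and the axes are right-handed (so a half turn about y gives the same grasp; the last joint's range is limited). The gripper opens to 85 mm and grips with 20 to 120 N. Pads are 22 mm wide; open, the fingers measure 114 mm over their backs; the gripper's body (76 mm by 85 mm) begins 54 mm behind the grasp point. The pads swing forward as they close: fully open they stand 13 mm farther back than shut.
Start: joints at [-0.146, 0.342, 1.524, -0, 1.275, -0.146], TCP at [0.525, 0, 0.25] pointing down, gripper open.
Joint ranges: [-2.53, 2.53], [-0.77, 2.02], [0.04, 2.7], [-1, 4.14], [0.28, 2.66], [-3.11, 3.11]. Speed limits (rad/s): [2.57, 2.57, 3.14, 3.14, 3.14, 3.14].

## Interface

Orientations are given as a unit quaternion [x, y, z, w].
In Python, from workcell import env gives the robot as it stands.
- The arm moves only by the tool move_arm, never from a script. Its argument "moves" is a list of rows, each a list of 7 numbers: the shift along the world's x, y, z in mm, then the turn, a rotation vector about the world's x, y, z in rad, then the opening, from -1 (shut) to 1 (fully open), so that 0 is half open. A call has 1 to 12 rows; each row is the pose to reach, as a shift and turn from the pose commanded when the call began; what a row does not reach only later rows make up. A row lasts 1/8 s, in which the tool goes at most 62.5 mm and 10.7 degrees, less where a joint would pass 70% of its speed; a pose out of reach is approached as far as the arm can. A call with a gripper value outside its range is refused whole. The fingers move at their own pace and stop on an object; the grip force is fixed at half the most. Time passes only in rows, so rows that repeat a pose let the fingers close. It gives the time, the measured TCP pose, the force and the opening at its end, in the units of the state.
- env.sense(): the state, without advancing time (a new reading comes with each control period).
- env.capture(name): name is "scene" or "side" or "wrist"; returns a dict with "pixels" (384x512x3 uint8, red, green, blue), "range_z" (384x512 float32, m along the optical axis (not along the pixel's ray), 0 where there is no reading), "intrinsics" (3x3 intrinsics, pixels), "rvec" (rotation vector, rad) and "tvec" (3), from world to camera coordinates, as OpenCV has them; the wrist camera has in their place "tool_from_camera" (4x4, takes a point from camera to tool coordinates, whose origin is the TCP and whose axes are the tool frame's). Camera axes: x right, y down, z forward; pixel columns grow to the right and rows downward; lengths in m; the calibration is good to about 2 mm. A picture is of the moment at which its call begins: read the wrist's pose just before it.
- env.finish_job(): hands the job in, once; it reports no verdict.
The state is a dict: "t": time; "q": joint angles; "joint_velocities": joint speeds; "effort": joint torques, N m; "ee_pos": TCP position; "tcp_rot": TCP orientation; "force": force on the tool from outside, world axes, zero at the start; "wrist_torque": the same for the moment, N m; "opening": finger opening in m.
Only numpy, scipy, OpenCV 4.12 (cv2) and the standard library are available. Lean on these libraries where they do the work, as an engineer would, in place of code of your own. Each camera call takes 0.05 s, during which the arm holds its last target. There are 200 camera calls.

## Task

The build plate with the two printed jaws has slid a little along its alignment stand, so its hole no longer lines up with the bore in the stand. Take the long tapered pin, the one with the plain round knob, out of the rack and drive it down through the plate's hole into the stand's bore until its collar sits flush on the plate, so that the pin's taper (not the gripper) draws the plate into line. Let go of the pin and leave it there, upright.

Things in the scene. Friction and masses are not known exactly. Their poses are not given: they have to be found in the camera images.
- pin_grip (a point): Tapered aluminium pin, 0.25 kg, upright in the rack: the point on its axis half-way up its round knob (30 mm across, 44 high), z up. Below: collar 52 across, 6 thick, underside 28 mm under this point; shank 36 across for 30 mm; then a cone narrowing over 45 mm to a 6 mm nose, 103 mm under this point. Lift it 140 mm: its nose must clear the other heads.
- plate_hole (a point): Centre of the hole in the 112 x 200 x 12 mm aluminium plate, at its top face, 82 mm above the table. Hole 40 mm across, 3 mm chamfer. Two pink jaws 18 mm high stand 85 mm or more from it. Plate slides only along this y axis (10 N drag) between rails level with its top. It starts 9 to 13 mm off towards its jaw end; driving the pin takes 5 to 15 N.
- stand_bore (a point): Centre of the upright bore at the top face of the fixed dark steel stand (140 x 230 x 70 mm), under the plate, 70 mm above the table. Bore 40 mm across, 70 deep, mid-width, 55 mm from the end without jaws; partly seen through the plate's hole. z up, y lengthwise to the jaw end. Pin home: knob centre 40 mm above this point.
- rack: Fixed open white rack, 75 x 280 x 90 mm, origin under its middle, y along its row of three 40 mm holes 90 mm apart. Three aluminium pins hang in it by their collars in any order: the tapered one, a straight blunt one with a square head, and a short blunt one with a wide flat round head (these two not wanted). Tallest tops 140 mm above the table.

How it is judged:
On the way:
1. the pin's nose is in the plate's hole (5 mm or more below its upper face), pin upright within 17 degrees, while the plate is still more than 6.5 mm out of line (z of pin_grip in the frame of stand_bore below 0.11 m and angle between pin_grip's own z axis and vertical below 0.3 rad and horizontal distance between pin_grip and plate_hole below 0.025 m and horizontal distance between plate_hole and stand_bore above 0.0065 m), for 0.05 s.
At the end, for the whole second after the job is handed in: The tapered pin stands through the plate in the stand's bore, collar within 8 mm of the plate, upright within 7 degrees, its axis within 9 mm of the bore's, and the plate's hole is within 6 mm of the bore's centre (z of pin_grip in the frame of stand_bore below 0.048 m and angle between pin_grip's own z axis and vertical below 0.12 rad and horizontal distance between pin_grip and stand_bore below 0.009 m and horizontal distance between plate_hole and stand_bore below 0.006 m); the robot touches nothing.
It also fails if it takes over 45 s, if anything falls off the work surface, if the arm or the gripper's body presses on something with over 40 N, if the wrist force passes 120 N, or if a joint passes its speed limit or range.

## Working session

There is one attempt and no reset: what is moved stays moved. The work goes in short steps, Python scripts to look and compute and a tool call to move; the robot and the scene stay as the last step left them, time stands still between calls to the robot, and variables do not carry over. Pictures are saved under pics/ and viewed, on a budget of 10 in all, crops included, one or two more only if the job needs it, and the job is handed in when it is done.

Besides the shell and the picture viewer there is one more tool, called after "Request:" as a command line: name --pt "numbers of a row" for each row, then --argument value for the rest. move_arm: Moves the arm, as the interface text tells. Its arguments: {"type":"object","properties":{"moves":{"type":"array"}},"required":["moves"]}

```bash
mkdir -p pics; cat > h.py <<'E'
import numpy as np, cv2
from scipy.spatial.transform import Rotation as R
from workcell import env
def cap(n):
    s=env.sense(); c=env.capture(n)
    if 'tool_from_camera' in c:
        T=np.eye(4);T[:3,:3]=R.from_quat(s['tcp_rot']).as_matrix();T[:3,3]=s['ee_pos'];M=T@np.array(c['tool_from_camera'])
    else:
        W=np.eye(4);W[:3,:3]=cv2.Rodrigues(np.array(c['rvec'],float))[0];W[:3,3]=np.ravel(c['tvec']);M=np.linalg.inv(W)
    return c['pixels'],c['range_z'],np.array(c['intrinsics']),M
def cloud(rz,K,M):
    v,u=np.indices(rz.shape);P=np.stack([(u-K[0,2])/K[0,0]*rz,(v-K[1,2])/K[1,1]*rz,rz],-1)
    W=P@M[:3,:3].T+M[:3,3];W[rz==0]=np.nan;return W
def ray(u,v,z,K,M):
    d=M[:3,:3]@np.array([(u-K[0,2])/K[0,0],(v-K[1,2])/K[1,1],1]);return M[:3,3]+d*(z-M[2,3])/d[2]
def save(n,px): cv2.imwrite('pics/'+n,px[...,::-1])
E
python3 - <<'E'
from h import *
for n in['scene','side','wrist']:
    p,r,K,M=cap(n);save(n+'.png',p);np.savez(n+'.npz',p=p,r=r,K=K,M=M);print(n,M.round(3).tolist(),K[0,0])
print(env.sense())
E
```

```text
scene [[0.827, 0.451, -0.336, 0.776], [0.562, -0.654, 0.506, -0.393], [0.008, -0.608, -0.794, 0.694], [0.0, 0.0, 0.0, 1.0]] 367.02624444717884
side [[0.813, -0.344, 0.47, 0.142], [-0.582, -0.465, 0.667, -0.578], [-0.01, -0.816, -0.578, 0.578], [0.0, 0.0, 0.0, 1.0]] 429.5313958916886
wrist [[1.0, 0.001, -0.001, 0.524], [0.0, -0.949, -0.317, 0.082], [-0.001, 0.317, -0.949, 0.375], [0.0, 0.0, 0.0, 1.0]] 302.73610788769156
{'t': 0.15, 'q': array([-1.45977481e-01,  3.42520249e-01,  1.52478205e+00, -1.10175732e-05,
        1.27537032e+00, -1.45982767e-01]), 'joint_velocities': array([-2.73040954e-04, -2.37113135e-03, -3.94414877e-03, -4.75624462e-04,
        4.00590457e-04, -4.02298780e-05]), 'effort': array([ 1.24654900e-03, -4.33907533e+01, -2.46148127e+01, -9.02174702e-05,
        5.71925848e-03,  3.60333468e-05]), 'ee_pos': array([5.24735525e-01, 6.98275549e-05, 2.49813040e-01]), 'tcp_rot': array([-0.50023289,  0.50030197, -0.49969363,  0.49977122]), 'force': array([ 0.39344749, -0.15937081,  0.00399675]), 'wrist_torque': array([ 0.01954552, -0.02038759,  0.01424983]), 'opening': 0.08539637786092401}
```

View pics/scene.png

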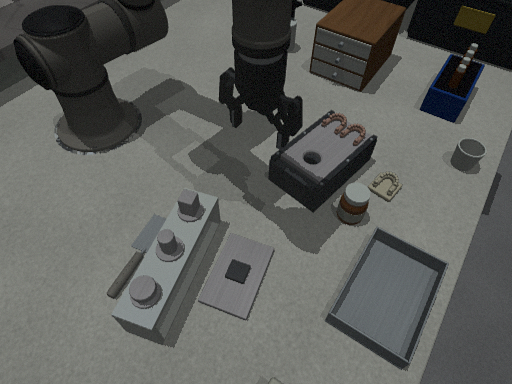

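View pics/side.png

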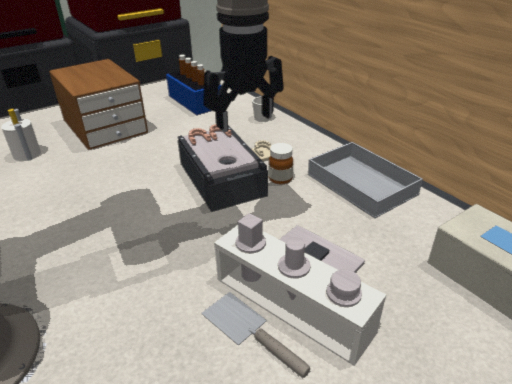

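The scene view shows the rack with its middle pin carrying the plain round knob, at (168,238) and (295,250) in side. The square head and the wide flat head are at its ends. The plate's hole is at (313,157) in scene and (228,160) in side.

```bash
cat > m.py <<'E'
from h import *
def L(n): d=np.load(n+'.npz');return d['p'],d['r'],d['K'],d['M']
for n,kn,ho in[('scene',(168,238),(313,157)),('side',(295,250),(228,160))]:
    p,r,K,M=L(n);W=cloud(r,K,M);g=cv2.cvtColor(p,cv2.COLOR_RGB2GRAY)
    k=ray(*kn,.13,K,M);D=np.hypot(W[...,0]-k[0],W[...,1]-k[1])
    t=W[(D<.03)&(W[...,2]>.134)&(W[...,2]<.146)]
    print(n,'knob top',len(t),t.mean(0).round(4),(t.max(0)-t.min(0)).round(4),(t.max(0)+t.min(0))[:2]/2)
    q=W[(abs(W[...,2]-.09)<.004)&(D<.17)][:,:2]
    c,s,a=cv2.minAreaRect((q*1000).astype(np.float32));print(' rack rect',c,s,a)
    q=W[(abs(W[...,2]-.082)<.004)&(np.hypot(W[...,0]-ray(*ho,.082,K,M)[0],W[...,1]-ray(*ho,.082,K,M)[1])<.24)]
    h=ray(*ho,.082,K,M);print(' hole guess',h.round(4))
    # stand top incl. rails: largest connected blob
    m=((abs(W[...,2]-.08)<.008)&(np.hypot(W[...,0]-h[0],W[...,1]-h[1])<.24)).astype(np.uint8)
    N,lab,st,_=cv2.connectedComponentsWithStats(m);b=1+st[1:,4].argmax();q=W[lab==b]
    c,s,a=cv2.minAreaRect((q[:,:2]*1000).astype(np.float32));print(' stand rect',c,s,a,np.median(q[:,2]))
    # dark hole: brightness
    x,y=ho;loc=g[y-14:y+15,x-18:x+19];th=(int(loc.min())+int(np.percentile(loc,85)))//2
    m=np.zeros_like(g);m[y-14:y+15,x-18:x+19]=(loc<th)
    N,lab,st,ce=cv2.connectedComponentsWithStats(m);b=lab[y,x];cs=max(cv2.findContours((lab==b).astype(np.uint8),0,1)[0],key=len)
    pts=np.array([ray(u,v,.082,K,M)[:2] for u,v in cs[:,0].astype(float)])*1000
    print(' hole',st[b],th,cv2.minEnclosingCircle(pts.astype(np.float32)),cv2.fitEllipse(pts.astype(np.float32)))
p,r,K,M=L('scene');a=cv2.resize(p[100:215,255:390],None,fx=4,fy=4,interpolation=2)
save('crop1.png',a)
E
python3 m.py
```

```text
scene knob top 215 [ 0.4715 -0.2087  0.1392] [0.028  0.0289 0.0085] [ 0.47061958 -0.20790017]
 rack rect (470.0811767578125, -207.7466583251953) (76.17820739746094, 281.08453369140625) 15.223388671875
 hole guess [0.5744 0.1526 0.082 ]
 stand rect (581.2767944335938, 199.54171752929688) (226.65916442871094, 140.33453369140625) 79.72325897216797 0.0819971170209911
 hole [303 152  18  13 171] 64 ((572.7911376953125, 149.02365112304688), 19.53615951538086) ((573.0445556640625, 149.27377319335938), (34.917999267578125, 38.150733947753906), 126.71588134765625)
side knob top 235 [ 0.4686 -0.2105  0.1393] [0.0287 0.0288 0.0078] [ 0.46996487 -0.20862296]
 rack rect (470.46875, -207.61618041992188) (77.6521987915039, 281.6405334472656) 15.34891128540039
 hole guess [0.572  0.1468 0.082 ]
 stand rect (580.293701171875, 198.24710083007812) (230.0591583251953, 138.9901123046875) 79.97378540039062 0.08173949679379297
 hole [219 157  17   8 103] 117 ((570.42822265625, 147.89927673339844), 18.592138290405273) ((569.7645263671875, 148.0142059326172), (30.05929946899414, 37.17000961303711), 55.838626861572266)
```

View pics/wrist.png

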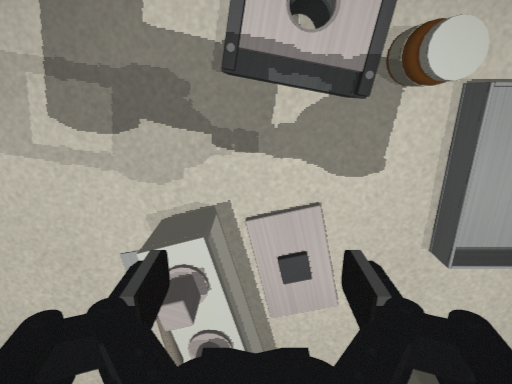

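The wrist view shows the stand's near end, with the hole at (312,8), partly cut off. The rack is below, and the jaws open along world x. The measurements agree:

| Item | Position | Check |
|---|---|---|
| Knob | (0.470, -0.208) | matches the rack centre |
| Bore | about (0.570, 0.140) | from the stand outline |
| Hole | (0.572, 0.149) | about 9 mm from the bore |

Next I move above the pin.

Request:
move_arm --pt "-14 -52 0 0 0 0.09 1" --pt "-28 -104 0 0 0 0.18 1" --pt "-41 -156 0 0 0 0.266 1" --pt "-55 -208 0 0 0 0.266 1" --pt "-55 -208 -40 0 0 0.266 1" --pt "-55 -208 -40 0 0 0.266 1"

```text
t: 0.9
ee_pos: [0.4682, -0.2076, 0.2079]
tcp_rot: [0.562, -0.432, 0.427, -0.561]
force: [0.3, -0.3, -0.3]
opening: 0.0851
```

```bash
python3 - <<'E'
from h import *
s=env.sense();print(s['ee_pos'],R.from_quat(s['tcp_rot']).as_matrix().round(3).tolist(),env.tip_extent)
p,r,K,M=cap('wrist');W=cloud(r,K,M)
m=(W[...,2]>.128)&(W[...,2]<.147)&(np.hypot(W[...,0]-.47,W[...,1]+.208)<.03)
t=W[m];print(len(t),t.mean(0),t.max(0),t.min(0),(t.max(0)+t.min(0))/2)
save('w2.png',p)
E
```

```text
[ 0.46821552 -0.20755822  0.20789653] [[0.261, -0.006, 0.965], [-0.965, 0.004, 0.262], [-0.005, -1.0, -0.004]] 0.019
1481 [ 0.47002791 -0.20537452  0.13996022] [ 0.48535106 -0.19261321  0.14290005] [ 0.45606852 -0.22199154  0.12803561] [ 0.47070979 -0.20730237  0.13546783]
```

View pics/w2.png

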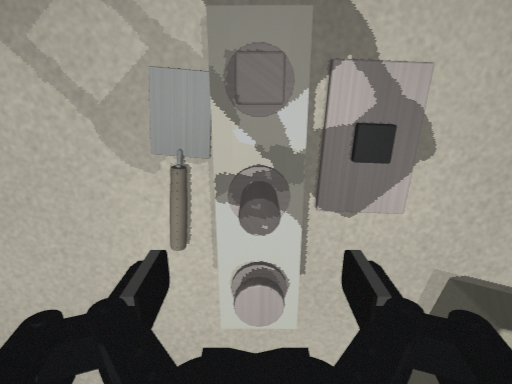

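The wrist view shows the round knob midway between the fingers at (260,220). It measures (0.4705, -0.2075) with its top near z 0.140, as expected. I descend and grip, then lift clear.

Request:
move_arm --pt "1 0 -45 0 0 0 1" --pt "1 0 -84 0 0 0 1" --pt "1 0 -84 0 0 0 1" --pt "1 0 -84 0 0 0 -1" --pt "1 0 -84 0 0 0 -1" --pt "1 0 -84 0 0 0 -1" --pt "1 0 -84 0 0 0 -1" --pt "1 0 -84 0 0 0 -1" --pt "1 0 -84 0 0 0 -1"

```text
t: 2.08
ee_pos: [0.4715, -0.2083, 0.1277]
tcp_rot: [-0.562, 0.429, -0.43, 0.562]
force: [-1.9, 1.6, 6.3]
opening: 0.0287
```

Request:
move_arm --pt "0 0 20 0 0 0 -1" --pt "0 0 50 0 0 0 -1" --pt "0 0 95 0 0 0 -1" --pt "0 0 145 0 0 0 -1" --pt "0 0 150 0 0 0 -1" --pt "0 0 150 0 0 0 -1"

```text
t: 2.82
ee_pos: [0.4707, -0.2078, 0.2759]
tcp_rot: [-0.562, 0.429, -0.429, 0.562]
force: [-0.5, 0.3, -1.9]
opening: 0.0281
```

```bash
python3 - <<'E'
from h import *
s=env.sense();print(s['ee_pos'],s['force'],s['opening'])
p,r,K,M=cap('side');save('s2.png',cv2.resize(p[:,100:450],None,fx=1.5,fy=1.5))
E
```

```text
[ 0.47065898 -0.20776876  0.27591188] [-0.50793947  0.27824521 -1.93786669] 0.028146252068749426
```

View pics/s2.png

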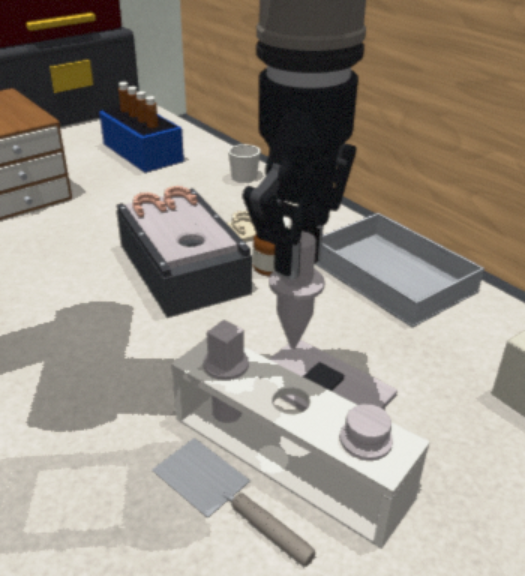

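The side view shows the tapered pin hanging upright in the gripper, nose at about (293,347) in the enlarged crop, with the other two pins still in the rack. I stop short of the stand for a near look.

Request:
move_arm --pt "22 50 0 0 0 0 -1" --pt "44 100 0 0 0 0 -1" --pt "66 150 0 0 0 0 -1" --pt "86 195 0 0 0 0 -1" --pt "100 228 0 0 0 0 -1" --pt "100 228 0 0 0 0 -1" --pt "100 228 0 0 0 0 -1"

```text
t: 3.75
ee_pos: [0.5703, 0.0197, 0.2747]
tcp_rot: [0.563, -0.43, 0.428, -0.561]
force: [-0.4, -0.5, -3.2]
opening: 0.0282
```

```bash
python3 - <<'E'
from h import *
s=env.sense();print(s['ee_pos'],s['force'],s['opening'],s['joint_velocities'].round(3))
p,r,K,M=cap('wrist');save('w3.png',p);np.savez('w3.npz',p=p,r=r,K=K,M=M)
W=cloud(r,K,M);D=np.hypot(W[...,0]-.571,W[...,1]-.148)
m=((abs(W[...,2]-.08)<.008)&(D<.24)).astype(np.uint8)
N,lab,st,_=cv2.connectedComponentsWithStats(m);b=1+st[1:,4].argmax();q=W[lab==b]
print(st[b],np.median(q[:,2]))
c,sz,a=cv2.minAreaRect((q[:,:2]*1000).astype(np.float32));print(c,sz,a)
d=np.array([np.cos(np.deg2rad(79.85)),np.sin(np.deg2rad(79.85))]);n=np.array([d[1],-d[0]])
L=q[:,:2]@d;X=q[:,:2]@n;near=(L<L.min()+.08)
print('near end L',np.percentile(L,[0,.2,1]),'mid X',X[near].min(),X[near].max())
Lb=np.percentile(L,.1)+.055;Xb=(X[near].min()+X[near].max())/2;print('bore',Lb*d+Xb*n)
# hole rim: pixels below plate top within 25mm of hole guess
h=(D<.03)&(W[...,2]<.077)
N,lab,st,_=cv2.connectedComponentsWithStats(h.astype(np.uint8));b=1+st[1:,4].argmax()
cs=max(cv2.findContours((lab==b).astype(np.uint8),0,1)[0],key=len)[:,0].astype(float)
pts=np.array([ray(u,v,.079,K,M)[:2] for u,v in cs]);print('hole px',cs.mean(0),cv2.minEnclosingCircle((pts*1000).astype(np.float32)))
E
```

```text
[0.57034155 0.0197171  0.27471559] [-0.35483769 -0.50628401 -3.17823927] 0.028215188920976474 [-0.021 -0.015 -0.004  0.003  0.001  0.002]
[  203     0   196   134 13004] 0.08327556365569297
(573.2428588867188, 154.31683349609375) (134.7716827392578, 138.81192016601562) 79.91901397705078
near end L [0.18546678 0.18721633 0.19077455] mid X 0.46769469350830056 0.6060005217365615
bore [0.57105304 0.14338607]
hole px [295.20967742  39.7016129 ] ((572.938720703125, 152.54701232910156), 19.81830406188965)
```

View pics/w3.png

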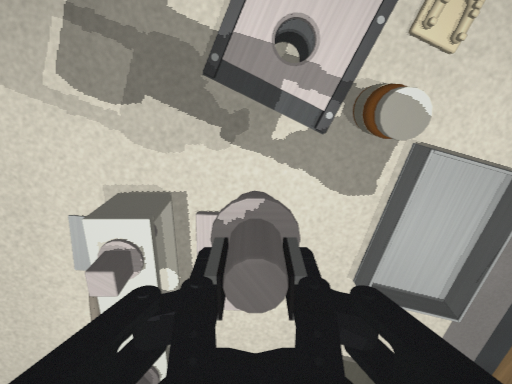

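The wrist view shows the plate's hole at (295,40) with a crescent of bore visible. The pin is held at (256,255). The hole is at (0.5725, 0.151). The bore averages to (0.5706, 0.142), an offset of about 9.5 mm, within the stated 9–13. I move over the bore and turn so the jaws close along the slide.

Request:
move_arm --pt "0 20 0 0 0 0.17 -1" --pt "0 40 0 0 0 0.34 -1" --pt "0 60 0 0 0 0.51 -1" --pt "0 80 0 0 0 0.68 -1" --pt "0 100 0 0 0 0.85 -1" --pt "0 115 0 0 0 1.02 -1" --pt "0 122 0 0 0 1.128 -1" --pt "0 122 -40 0 0 1.128 -1" --pt "0 122 -55 0 0 1.128 -1" --pt "0 122 -55 0 0 1.128 -1"

```text
t: 5.05
ee_pos: [0.5706, 0.1411, 0.2204]
tcp_rot: [0.704, -0.064, 0.062, -0.704]
force: [0.2, -0.5, -1.6]
opening: 0.0288
```

```bash
python3 - <<'E'
from h import *
s=env.sense();print(s['ee_pos'],R.from_quat(s['tcp_rot']).as_matrix().round(3).tolist(),s['force'])
out=[]
for n,c in[('scene',(255,60)),('side',(130,60))]:
    p,r,K,M=cap(n);out.append(cv2.resize(p[c[1]:c[1]+160,c[0]:c[0]+160],(400,400),interpolation=2))
    W=cloud(r,K,M)
    for lo,hi in((.10,.125),(.128,.148)):
        t=W[(W[...,2]>lo)&(W[...,2]<hi)&(np.hypot(W[...,0]-.57,W[...,1]-.142)<.03)]
        # axis estimate: nearest silhouettes left/right, mean of columns
        if len(t): print(n,lo,len(t),t.mean(0).round(4))
save('ins.png',np.hstack(out))
E
```

```text
[0.57056329 0.14113399 0.22037427] [[0.984, -0.003, 0.177], [-0.177, -0.0, 0.984], [-0.003, -1.0, -0.001]] [ 0.23890578 -0.48929743 -1.60687   ]
scene 0.1 17 [0.5701 0.1363 0.1188]
scene 0.128 48 [0.5727 0.1312 0.1394]
side 0.1 27 [0.5678 0.1377 0.1184]
side 0.128 72 [0.5647 0.1327 0.1391]
```

View pics/ins.png

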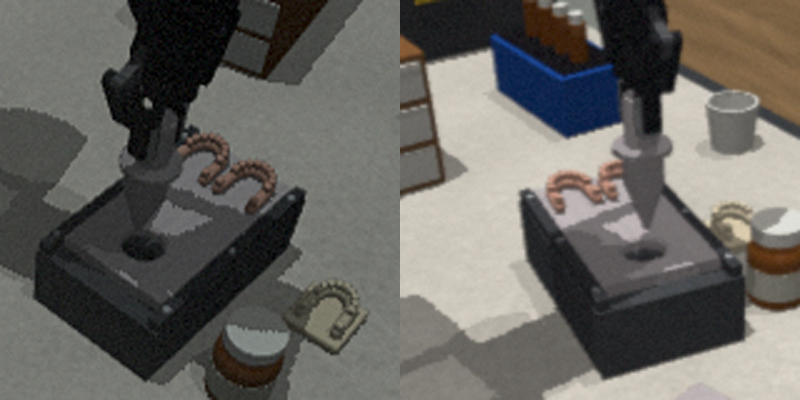

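Both views show the nose pointing down over the hole, at about (140,235) in the left half and (650,235) in the right, with the pin upright. I lower it in steps, watching the force.

Request:
move_arm --pt "0 1 -15 0 0 0 -1" --pt "0 1 -30 0 0 0 -1" --pt "0 1 -38 0 0 0 -1" --pt "0 1 -38 0 0 0 -1" --pt "0 1 -44 0 0 0 -1" --pt "0 1 -50 0 0 0 -1" --pt "0 1 -55 0 0 0 -1" --pt "0 1 -55 0 0 0 -1"

```text
t: 6.15
ee_pos: [0.5712, 0.1438, 0.1661]
tcp_rot: [-0.704, 0.062, -0.063, 0.705]
force: [0.7, 4.5, -3.5]
opening: 0.0286
```

The plate is pushing the pin towards +y, as expected for taper contact. I continue down.

Request:
move_arm --pt "0 0 -5 0 0 0 -1" --pt "0 0 -10 0 0 0 -1" --pt "0 0 -15 0 0 0 -1" --pt "0 0 -20 0 0 0 -1" --pt "0 0 -20 0 0 0 -1"

```text
t: 6.78
ee_pos: [0.5719, 0.145, 0.147]
tcp_rot: [-0.703, 0.061, -0.063, 0.706]
force: [3.6, 9.7, -2.0]
opening: 0.0285
```

Request:
move_arm --pt "-1 -2 -5 0 0 0 -1" --pt "-1 -2 -10 0 0 0 -1" --pt "-1 -2 -14 0 0 0 -1" --pt "-1 -2 -14 0 0 0 -1"

```text
t: 7.28
ee_pos: [0.5713, 0.1424, 0.1334]
tcp_rot: [-0.703, 0.061, -0.064, 0.705]
force: [2.2, 7.5, 1.2]
opening: 0.0283
```

Request:
move_arm --pt "0 0 -4 0 0 0 -1" --pt "0 0 -8 0 0 0 -1" --pt "0 0 -12 0 0 0 -1" --pt "0 0 -14 0 0 0 -1" --pt "0 0 -14 0 0 0 -1"

```text
t: 7.9
ee_pos: [0.5715, 0.1424, 0.1198]
tcp_rot: [-0.703, 0.061, -0.064, 0.705]
force: [2.6, 7.7, 3.4]
opening: 0.0284
```

Request:
move_arm --pt "0 0 -2 0 0 0 -1" --pt "0 0 -4 0 0 0 -1" --pt "0 0 -4 0 0 0 -1"

```text
t: 8.28
ee_pos: [0.5716, 0.1425, 0.1196]
tcp_rot: [-0.703, 0.06, -0.065, 0.705]
force: [-7.3, 6.7, 28.8]
opening: 0.0287
```

```bash
python3 - <<'E'
from h import *
s=env.sense();print(s['ee_pos'],s['force'])
out=[]
for n,c in[('scene',(255,80)),('side',(150,80))]:
    p,r,K,M=cap(n);out.append(cv2.resize(p[c[1]:c[1]+130,c[0]:c[0]+130],(400,400),interpolation=2))
save('home.png',np.hstack(out))
E
```

```text
[0.57159764 0.14249947 0.1195869 ] [-7.31451268  6.68992777 28.7534552 ]
```

View pics/home.png

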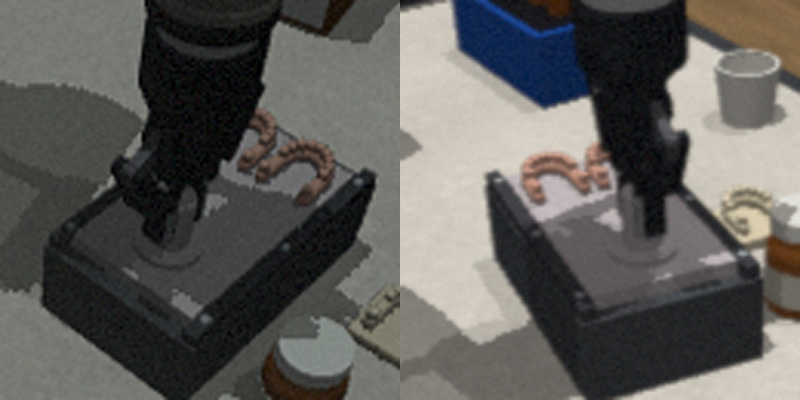

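The collar sits flat on the plate in both halves, at about (168,250) and (640,250). The stop is hard: vertical force rose from 3 to 29 N with no further descent. I ease the press, let go and rise.

Request:
move_arm --pt "0 0 3 0 0 0 -1" --pt "0 0 3 0 0 0 -1" --pt "0 0 3 0 0 0 0" --pt "0 0 3 0 0 0 0.5" --pt "0 0 3 0 0 0 0.5" --pt "0 0 3 0 0 0 0.5" --pt "0 0 20 0 0 0 0.5" --pt "0 0 50 0 0 0 0.5" --pt "0 0 100 0 0 0 0.5" --pt "50 0 130 0 0 0 0.5" --pt "80 0 130 0 0 0 0.5" --pt "80 0 130 0 0 0 0.5"

```text
t: 9.88
ee_pos: [0.6513, 0.1407, 0.2449]
tcp_rot: [-0.704, 0.062, -0.063, 0.704]
force: [-0.2, -0.1, -0.3]
opening: 0.0644
```

```bash
python3 - <<'E'
from h import *
s=env.sense();print(s['t'],s['ee_pos'],s['force'],s['opening'])
out=[]
for n,c in[('wrist',None),('side',(150,80))]:
    p,r,K,M=cap(n);out.append(cv2.resize(p if c is None else p[c[1]:c[1]+130,c[0]:c[0]+130],(400,400 if c else 300),interpolation=2))
    W=cloud(r,K,M);D=np.hypot(W[...,0]-.571,W[...,1]-.142)
    for lo,hi,l in((.127,.137,'top'),(.0855,.0915,'collar')):
        t=W[(W[...,2]>lo)&(W[...,2]<hi)&(D<.04)]
        if len(t)>5:print(n,l,len(t),np.median(t[:,2]),cv2.minEnclosingCircle((t[:,:2]*1000).astype(np.float32)))
out[0]=cv2.copyMakeBorder(out[0],50,50,0,0,0)
save('end.png',np.hstack(out))
E
```

```text
9.875 [0.65125087 0.14067874 0.24493455] [-0.23538686 -0.10431694 -0.33651105] 0.06439412506226722
wrist top 1266 0.13304948756372892 ((570.8475952148438, 143.230712890625), 14.87423038482666)
wrist collar 1528 0.08924220965042781 ((576.09130859375, 141.63792419433594), 37.69330978393555)
side top 88 0.13129811937728733 ((570.06884765625, 141.0066680908203), 15.757242202758789)
side collar 143 0.08796044329242342 ((569.4833984375, 141.57606506347656), 26.587665557861328)
```

View pics/end.png

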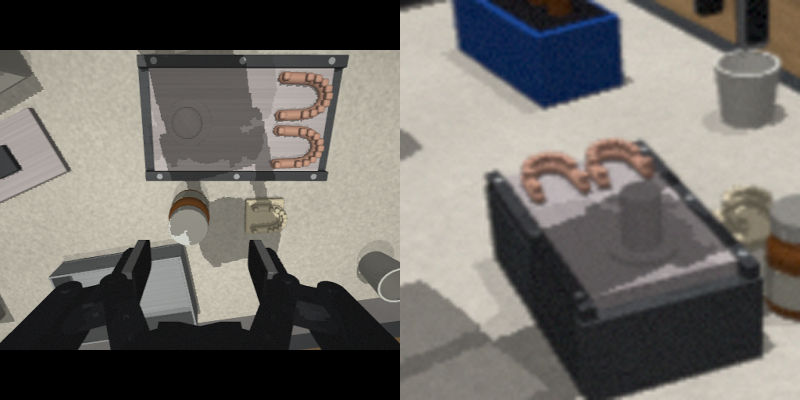

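The pin stands upright and free, at (187,122) on the left and (642,220) on the right. Its knob top is at z 0.131–0.133 (0.132 if home) and its collar top at 0.088–0.089 (0.088 if home). The gripper is well clear.

```bash
python3 -c "
from workcell import env
print(env.finish_job())"
```

```text
the job is handed in; nothing more can be done
None
```

The tapered pin is home in the stand's bore, released and upright, and I handed the job in at about 10 s of the 45 s allowed; no verdict was reported.

I took it from the rack's middle hole and lowered it on the bore's axis while the plate was still about 9.5 mm out of line. The taper drew the plate in, with 5–10 N sideways, until the collar stopped hard at about 29 N.

**Last checks:**
- **Height:** the knob top is at 131–133 mm (132 when home) and the collar top at 88–89 mm (88 when home).
- **Position:** the pin's axis is at about (0.5705, 0.142), within about 2 mm of my bore estimate of (0.5706, 0.142).
- **Robot:** the gripper is about 80 mm to the side and 125 mm above, touching nothing.

**Disagreements and gaps:**
- My estimates of the bore along the slide differed by about 4 mm between views, so I used a middle value.
- The wrist camera's circle around the collar came out too large (38 mm radius instead of 26) because it took in other points, so I ignored it. The side camera gave 26.6 mm.
- I did not measure the plate's hole after insertion, because the collar covers it. The 36 mm shank fits both 40 mm holes, so the plate should be within about 4 mm of line.

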